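# Load the shaker with the top pot and hold its dial at the third notch

### The arm

A 6-joint arm with a two-finger parallel gripper is mounted at the origin on the work surface. World frame = base frame: x ahead of the robot, y to its left, z up, the work surface at z = 0. Lengths are in m, angles in rad, forces in N, time in s.
With the tool pointing down it reaches from about 0.375 to 0.9 m from the base axis. Payload 3.1 kg.
Tool frame: the origin (TCP) lies between the finger pads; the fingertips stand 11 mm ahead of it and the grasp point (between the pads) lies 8 mm behind it; z points along the fingers, y is the line along which they close (so a half turn about z gives the same grasp; the last joint's range is limited). The gripper opens to 87 mm and grips with 3 to 60 N. Pads are 19 mm wide; open, the fingers measure 117 mm over their backs; the gripper's body (75 mm by 190 mm) begins 51 mm behind the grasp point.
Start: joints at [-1.478, 0.527, 1.433, -0, 1.181, -0.178], TCP at [0.167, -0.602, 0.234] pointing down, gripper open.
Joint ranges: [-3.08, 3.08], [-0.75, 2.2], [0.22, 2.44], [-1.43, 4.57], [0, 2.65], [-2.85, 2.85]. Speed limits (rad/s): [2.79, 2.79, 3.14, 3.14, 3.14, 3.14].

### API

Orientations are given as a unit quaternion [x, y, z, w].
In Python, from rig import get_obs, camera, hand_in gives the robot as it stands.
- The arm moves only by the shell command python3 -m pendant 'ROWS' [FORCE]. ROWS is JSON, a list that holds one entry, the list of rows, each a list of 7 numbers: the shift along the tool's x, y, z in m, then the turn, a rotation vector about the tool's x, y, z in degrees, then the opening, from 0 (shut) to 1 (fully open). In form: [[[x, y, z, ax, ay, az, fingers], ...]]. A call has exactly 5 rows; each row shifts and turns the commanded pose from where the row before left it, along the tool's axes as they then stand; what a row does not reach is not made up. A row lasts 1/8 s, in which the tool goes at most 62.5 mm and 10.7 degrees, less where a joint would pass 70% of its speed; a pose out of reach is approached as far as the arm can. A call with a gripper value outside its range is refused whole. The fingers move at their own pace and stop on an object; FORCE is the grip in N (left out, the last holds). Time passes only in rows, so rows that do not move let the fingers close, or fill a call up. It gives the time, the measured TCP pose, the force, the opening and the grip force at its end, in the units of the state.
- get_obs(): the state, without advancing time (a new reading comes with each control period).
- camera(name): name is "scene" or "side" or "wrist"; returns a dict with "img" (420x560x3 uint8, red, green, blue), "intrinsics" (3x3 intrinsics, pixels), "R" (3x3) and "t" (3): a world point X has camera coordinates R X + t; the wrist camera has in their place "T_tool_cam" (4x4, takes a point from camera to tool coordinates, whose origin is the TCP and whose axes are the flange's). Camera axes: x right, y down, z forward; pixel columns grow to the right and rows downward; lengths in m; the calibration is good to about 2 mm. The wrist camera is an equidistant fisheye: a pixel r from the principal point sees the ray r / f radians off the axis. A picture is of the moment at which its call begins: read the wrist's pose just before it. There is no depth.
- hand_in(): hands the job in; it is judged then, once.
The state is a dict: "time": time; "q": joint angles; "joint_velocities": joint speeds; "joint_torque": joint torques, N m; "position": TCP position; "tool_rot": TCP orientation; "ft_force": force on the tool from outside, world axes, zero at the start; "moment": the same for the moment, N m; "grip_width": finger opening in m; "grip_force": force on a finger pad.
Only numpy, scipy, OpenCV 4.12 (cv2) and the standard library are available. Lean on these libraries where they do the work, as an engineer would, in place of code of your own. Each camera call takes 0.05 s, during which the arm holds its last target. There are 200 camera calls.

### The job

Lift the top steel pot off the pile of three and set it down upright, not dropped, in the orange ring on the bench shaker. Then turn the shaker's spring-return dial clockwise past its first two notches to the third (the red mark) and keep it there; finish while still holding the dial, because it springs back when let go. Leave the other two pots in their pile and everything else on the trolley where it is.

Things in the scene. Friction and masses are not known exactly. Their poses are not given: they have to be found in the camera images.
- pot_top: Top one of three equal round nested blue-rimmed steel pots, open above, 57 mm tall, about 130 g. Origin: centre of its underside, z up. Foot: solid, 44 mm across, 28 mm tall. Collar above it: straight upright wall 3 mm thick, 60 mm across outside, from 28 to 57 mm height; grip it from above. In the pile the foot is hidden in the pot below: lift 35 mm or more before moving sideways.
- pot_top_rim (a point): Centre of the mouth of the top pot, 57 mm above its underside.
- pot_middle: The second pot of the pile, same shape, its underside 30.5 mm below that of the top pot and its rim 1.5 mm below the underside of the top pot's collar. Must stay in the pile.
- pot_bottom: The lowest pot of the pile, same shape, standing in the pot stand. Must stay.
- pot_stand: Fixed blue round foot, 80 mm across, with a ring 16 mm tall around the bottom pot's foot. Origin: centre of its underside on the trolley top. It stands to the left or to the right of the shaker, the stopwatch box on the other side.
- shaker: Fixed white bench shaker, 170 (x) by 270 (y) by 85 mm tall. Origin: centre of its underside. The orange pot ring stands on a black round platform at its +y end, the dial at its -y end, centre-to-centre 145 mm.
- cradle (a point): Centre of the floor inside the orange ring (where the middle of the pot's underside must stand), 95 mm above the trolley top. Ring: inner radius 26 mm, outer radius 34 mm, its top 12 mm above this point. The seated pot's rim is 57 mm above this point.
- dial_wing: The dial's black upright grip bar: 60 mm along its x, 14 mm thick along its y, 34 mm tall. Origin: centre of its underside, on the vertical dial axis, 93 mm above the trolley top, 8 mm above the shaker's top. A white line towards its -x end points at the marks: white (rest), two black (notches one and two), red (third). Free all round: pinch it across 14 mm or push an end.
- run_dial (a joint): Dial angle, rad, growing clockwise from above (the wing's yaw falls alike). 0 = rest; notches at 0.4, 0.8 and 1.2 (red, third); end stop 1.3. From 1.1 up it counts as the third. A spring returns it to 0 from everywhere: 0.10 N m at rest to 0.17 N m at the third, up to 0.06 N m more or less around notches, which do not latch. A pinched wing may lag the gripper by some hundredths of a rad.
- watch_box: Fixed cardboard box with white top, 100 x 100 x 30 mm. Origin: centre of its underside. Bystander.
- stopwatch: Steel stopwatch, 52 mm across, 13 mm thick, loose on top of the box. Origin: centre of its underside. Leave alone.
- tape_roll: Loose roll of white tape lying flat, 52 mm across, 25 mm tall. Origin: centre of its underside. Leave alone.
- scissors: Loose steel scissors lying flat, about 145 mm long along x, 8 mm tall. Origin: at the pivot, underside. Leave alone.
- kidney_dish: Loose white enamel kidney-shaped dish with blue rim, about 250 x 115 x 38 mm. Origin: near its middle, underside. Leave alone.
- spray_bottle: Loose upright white bottle with a blue cap, 60 mm across, 150 mm tall. Origin: centre of its underside. Leave alone.
- thermo_case: Loose blue thermometer case lying flat, 150 x 36 x 22 mm. Origin: centre of its underside. Leave alone.

How it is judged:
By the outcome, as a careful person would: the job done as asked, in the order asked, and still so for the second after the job is handed in, while the arm keeps its last pose, push and grip.
It also fails if it takes over 51 s, if anything falls off the work surface, if the arm or the gripper's body presses on something with over 40 N, if the wrist force passes 120 N, or if a joint passes its speed limit or range.

## Working session

There is one attempt and no reset: what is moved stays moved. The work goes in short steps, Python scripts to look and compute and a shell command to move; the robot and the scene stay as the last step left them, time stands still between calls to the robot, and variables do not carry over. Pictures are saved under pics/ and viewed, at most 10 in all, crops included, and the job is handed in when it is done.

```bash
mkdir -p pics; ls; python3 - <<'E'
from rig import get_obs,camera
import cv2,json,numpy as np
o=get_obs();print({k:np.round(v,3).tolist() for k,v in o.items()})
ims=[]
for n in("scene","side"):
    c=camera(n);cv2.imwrite(f"pics/{n}0.png",c["img"][:,:,::-1]);ims.append(c)
    np.savez(f"{n}.npz",K=c["intrinsics"],R=c["R"],t=c["t"])
    R,t=np.array(c["R"]),np.array(c["t"]);print(n,(-R.T@t).round(3),R[2].round(2))
E
```

```text
pics
{'time': 0.0, 'q': [-1.479, 0.528, 1.434, 0.0, 1.181, -0.179], 'joint_velocities': [-0.002, 0.001, 0.001, -0.001, -0.001, -0.001], 'joint_torque': [0.001, -44.003, -17.66, 0.063, 0.058, -0.0], 'position': [0.167, -0.602, 0.233], 'tool_rot': [0.991, 0.135, 0.0, -0.001], 'ft_force': [-0.456, -0.777, 0.051], 'moment': [0.049, -0.031, 0.017], 'grip_force': 0.0, 'grip_width': 0.087}
scene [ 1.097 -0.706  1.126] [-0.38  0.54 -0.75]
side [0.087 1.184 0.845] [ 0.34 -0.8  -0.5 ]
```

View pics/scene0.png

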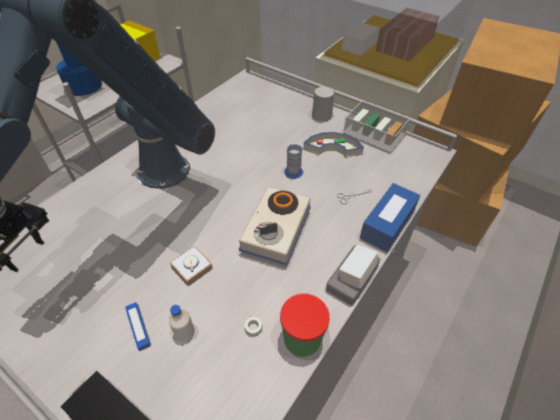

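View pics/side0.png

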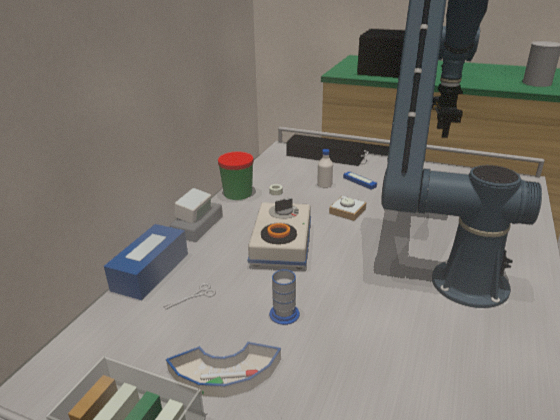

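Scene view: pile at about (294,160), ring at (283,201), dial at (266,230). Side view: pile at (284,290), ring at (279,231), dial at (284,206). Next I measure with masks and look at enlarged crops.

```bash
cat > h.py <<'E'
import numpy as np,cv2
C={n:np.load(f"{n}.npz") for n in("scene","side")}
def ray(n,uv):
    c=C[n];d=c["R"].T@np.linalg.solve(c["K"],[uv[0],uv[1],1.]);return -c["R"].T@c["t"],d
def plane(n,uv,z):
    o,d=ray(n,uv);return o+d*(z-o[2])/d[2]
def tri(a,b):
    A=[];y=[]
    for n,uv in(("scene",a),("side",b)):
        o,d=ray(n,uv);d=d/np.linalg.norm(d);P=np.eye(3)-np.outer(d,d);A.append(P);y.append(P@o)
    return np.linalg.lstsq(np.vstack(A),np.hstack(y),rcond=None)[0]
def proj(n,X):
    c=C[n];p=c["K"]@(c["R"]@X+c["t"]);return p[:2]/p[2]
E
python3 - <<'E'
from h import *
box={"scene":(235,135,90,130),"side":(240,190,90,140)}
tiles=[]
for n in box:
    im=cv2.imread(f"pics/{n}0.png");x,y,w,h=box[n];cr=im[y:y+h,x:x+w]
    hsv=cv2.cvtColor(cr,cv2.COLOR_BGR2HSV)
    for nm,lo,hi,z in(("orange",(3,150,120),(22,255,255),.107),("blue",(100,110,40),(130,255,255),.0)):
        m=cv2.inRange(hsv,lo,hi);cs,_=cv2.findContours(m,cv2.RETR_EXTERNAL,cv2.CHAIN_APPROX_NONE)
        for c in cs:
            if cv2.contourArea(c)>8 or len(c)>14:
                bx=cv2.boundingRect(c);pc=c.reshape(-1,2)+[x,y]
                e=cv2.fitEllipse(c) if len(c)>5 else None
                ctr=np.array(e[0])+[x,y]
                P=np.array([plane(n,p,z)[:2] for p in pc]);(cx,cy),r=cv2.minEnclosingCircle(P.astype(np.float32))
                print(n,nm,cv2.contourArea(c),bx[0]+x,bx[1]+y,bx[2:],ctr.round(1),"circ",round(cx,4),round(cy,4),round(r,4))
    tiles.append(cv2.resize(cr,(390 if n=="scene" else 390,int(390*h/w)),interpolation=cv2.INTER_CUBIC)[:600])
H=min(t.shape[0] for t in tiles)
cv2.imwrite("pics/crop.png",np.hstack([t[:H] for t in tiles]))
E
```

```text
scene orange 214.0 273 192 (20, 16) [282.6 199.5] circ 0.5571 0.0743 0.0369
scene blue 25.0 285 168 (18, 10) [293.2 171. ] circ 0.4426 0.3122 0.0369
side orange 218.5 268 224 (22, 13) [278.3 229.8] circ 0.5505 0.0873 0.0381
side blue 187.5 270 308 (29, 16) [284.1 313.3] circ 0.4451 0.309 0.0387
```

View pics/crop.png

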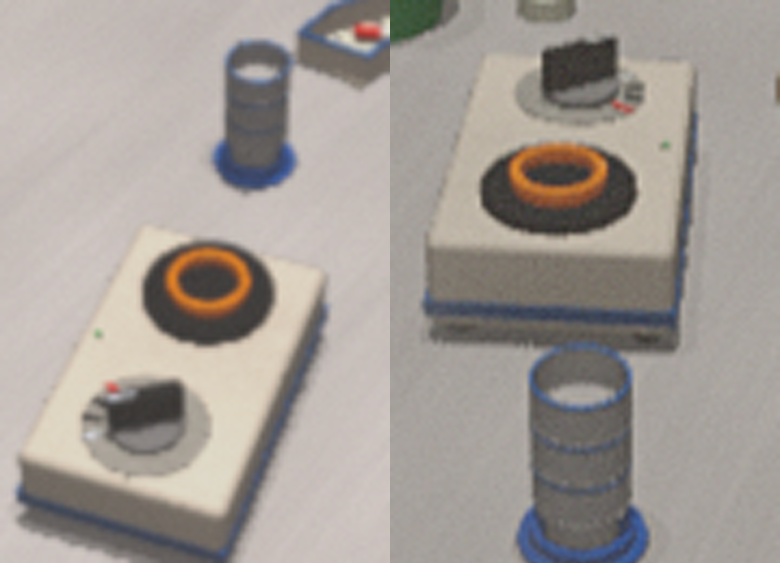

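The crop shows the rim centre near (294.8,149.5) in the scene view and (284.1,276.8) in the side view. The ring's top centre is near (283.2,198.9) and (278.8,229.5). The wing's top edge runs (259,228.5)–(277,223.4) in the scene view and (275.3,201.5)–(292.2,199.2) in the side view.

```bash
python3 - <<'E'
from h import *
print("rim tri",tri((294.8,149.5),(284.1,276.8)).round(4))
print("ring tri",tri((283.2,198.9),(278.8,229.5)).round(4),plane("scene",(283.2,198.9),.107).round(4),plane("side",(278.8,229.5),.107).round(4))
for n,a,b in(("scene",(259.2,228.5),(277.2,223.4)),("side",(292.2,199.2),(275.3,201.5))):
    p,q=plane(n,a,.127),plane(n,b,.127);print("wing",n,p.round(3),q.round(3),((p+q)/2).round(3),np.linalg.norm(p-q).round(3),np.degrees(np.arctan2(*(q-p)[1::-1])).round(1))
# shaker edges: top corners (scene crop px), z=.085
cs={k:plane("scene",(235+x/4.333,135+y/4.333),.085)[:2].round(3) for k,(x,y) in dict(nw=(143,230),ne=(325,272),sw=(22,460),se=(228,545)).items()};print(cs)
cs={k:plane("side",(240+(x-390)/4.333,190+y/4.333),.085)[:2].round(3) for k,(x,y) in dict(sw=(693,65),se=(490,55),ne=(428,240),nw=(680,258)).items()};print(cs)
E
```

```text
rim tri [0.4451 0.3098 0.1203]
ring tri [0.5529 0.0797 0.1024] [0.5565 0.0766 0.107 ] [0.5491 0.0858 0.107 ]
wing scene [ 0.58  -0.092  0.127] [ 0.615 -0.04   0.127] [ 0.597 -0.066  0.127] 0.062 55.9
wing side [ 0.566 -0.072  0.127] [ 0.612 -0.038  0.127] [ 0.589 -0.055  0.127] 0.056 36.7
{'nw': array([0.467, 0.105]), 'ne': array([0.62 , 0.155]), 'sw': array([ 0.539, -0.145]), 'se': array([ 0.711, -0.117])}
{'sw': array([ 0.524, -0.127]), 'se': array([ 0.678, -0.087]), 'ne': array([0.611, 0.165]), 'nw': array([0.447, 0.125])}
```

```bash
python3 -m pendant '[[[0.0475,-0.039,0,0,0,0,1],[0.0475,-0.039,0,0,0,0,1],[0.0475,-0.039,0,0,0,0,1],[0.0475,-0.039,0,0,0,0,1],[0.0475,-0.039,0,0,0,0,1]]]' && python3 -m pendant '[[[0.0475,-0.039,0,0,0,0,1],[0.0475,-0.039,0,0,0,0,1],[0.0475,-0.039,0,0,0,0,1],[0.0146,-0.0548,0,0,0,0,1],[0.0146,-0.0548,0,0,0,0,1]]]' && cat > wr.py <<'E'
import sys,cv2,numpy as np
from rig import get_obs,camera
from scipy.spatial.transform import Rotation as Ro
o=get_obs();c=camera("wrist");n=sys.argv[1]
cv2.imwrite(f"pics/{n}.png",c["img"][:,:,::-1])
np.savez(f"{n}.npz",K=c["intrinsics"],T=c["T_tool_cam"],p=o["position"],q=o["tool_rot"])
print(np.round(o["position"],4),np.round(o["tool_rot"],4),o["time"])
E
python3 wr.py w1
```

```text
time: 0.72
position: [0.3447, -0.349, 0.2334]
tool_rot: [0.991, 0.135, 0.0, -0.0]
ft_force: [0.7, -0.2, -0.4]
grip_width: 0.0872
grip_force: 0.0
time: 1.35
position: [0.4488, -0.0845, 0.2332]
tool_rot: [0.991, 0.135, -0.0, -0.0]
ft_force: [1.1, -0.1, 0.5]
grip_width: 0.087
grip_force: 0.0
[ 0.4488 -0.0845  0.2332] [ 9.908e-01  1.351e-01 -2.000e-04 -2.000e-04] 1.35
```

View pics/w1.png

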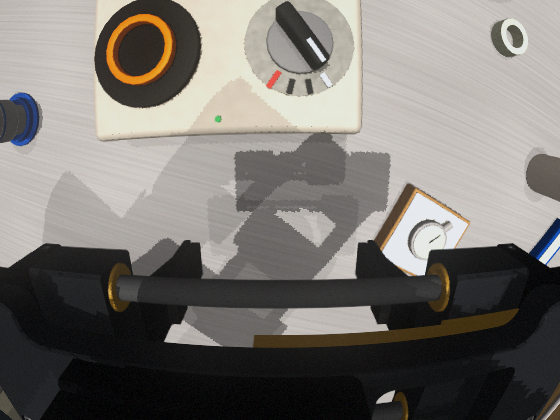

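The wrist view shows the ring at about (141,49), the wing from (283,5) to (320,65) with its white line end at (318,50) pointing at the white mark, and the pile to the left. I'll cast these.

```bash
cat >> h.py <<'E'
from scipy.spatial.transform import Rotation as Ro
def wplane(n,uv,z):
    d=np.load(n+".npz");K=d["K"];x=(np.asarray(uv,float).reshape(-1,2)-K[:2,2])/[K[0,0],K[1,1]]
    th=np.linalg.norm(x,axis=1,keepdims=True);v=np.hstack([x/th*np.sin(th),np.cos(th)])
    R=Ro.from_quat(d["q"]).as_matrix();v=v@d["T"][:3,:3].T@R.T;o=d["p"]+R@d["T"][:3,3]
    return o+v*((z-o[2])/v[:,2])[:,None]
def blob(img,lo,hi,box):
    x,y,w,h=box;m=np.zeros(img.shape[:2],np.uint8)
    m[y:y+h,x:x+w]=cv2.inRange(cv2.cvtColor(img[y:y+h,x:x+w],cv2.COLOR_BGR2HSV),lo,hi)
    cs,_=cv2.findContours(m,cv2.RETR_EXTERNAL,cv2.CHAIN_APPROX_NONE);return max(cs,key=cv2.contourArea).reshape(-1,2)
E
python3 - <<'E'
from h import *
im=cv2.imread("pics/w1.png");d=np.load("w1.npz");print(d["T"].round(3),d["K"])
c=blob(im,(3,150,100),(25,255,255),(90,0,110,100));P=wplane("w1",c,.107)[:,:2]
print("ring",cv2.minEnclosingCircle(P.astype(np.float32)))
c=blob(im,(0,0,0),(180,255,60),(265,0,75,80))
for z in(.127,.11):
    P=wplane("w1",c,z)[:,:2];print("wing",z,cv2.minAreaRect(P.astype(np.float32)))
print("line",wplane("w1",[(307,40),(325,65)],.127).round(4))
print("marks",wplane("w1",[(327,80),(308,88),(290,87),(274,80)],.09).round(4))
print("shaker edge",wplane("w1",[(103,138),(360,130)],.085).round(4))
# dial disc grey
c=blob(im,(0,0,90),(180,40,200),(243,0,115,98));P=wplane("w1",c,.087)[:,:2];print("disc",cv2.minEnclosingCircle(P.astype(np.float32)))
E
```

```text
[[-0.001 -0.96  -0.28   0.078]
 [ 1.    -0.001  0.     0.001]
 [-0.001 -0.28   0.96  -0.15 ]
 [ 0.     0.     0.     1.   ]] [[325.1922621    0.         278.5477839 ]
 [  0.         325.1922621  207.47843788]
 [  0.           0.           1.        ]]
ring ((0.555572509765625, 0.07396382838487625), 0.034169524908065796)
wing 0.127 ((0.5917444825172424, -0.06368780136108398), (0.06006045266985893, 0.01778605207800865), 49.734981536865234)
wing 0.11 ((0.596200168132782, -0.06363502889871597), (0.06403975188732147, 0.018964437767863274), 49.73503494262695)
line [[ 0.5889 -0.0697  0.127 ]
 [ 0.5733 -0.0886  0.127 ]]
marks [[ 0.5675 -0.0975  0.09  ]
 [ 0.5554 -0.0832  0.09  ]
 [ 0.5517 -0.0676  0.09  ]
 [ 0.5541 -0.0522  0.09  ]]
shaker edge [[ 0.4637  0.1025  0.085 ]
 [ 0.5329 -0.1408  0.085 ]]
disc ((0.5941890478134155, -0.0645383968949318), 0.05034250766038895)
```

```bash
python3 -m pendant '[[[0.0145,-0.0545,0,0,0,0,1],[0.0145,-0.0545,0,0,0,0,1],[0.0145,-0.0545,0,0,0,0,1],[0.0145,-0.0545,0,0,0,0,1],[0.0145,-0.0545,0,0,0,0,1]]]' && python3 -m pendant '[[[0.0145,-0.0545,0,0,0,0,1],[0,0,0,0,0,0,1],[0,0,0,0,0,0,1],[0,0,0,0,0,0,1],[0,0,0,0,0,0,1]]]' && python3 wr.py w2
```

```text
time: 2.02
position: [0.4454, 0.1971, 0.2334]
tool_rot: [0.991, 0.135, -0.0, 0.0]
ft_force: [0.9, -0.4, -0.2]
grip_width: 0.087
grip_force: 0.0
time: 2.65
position: [0.4453, 0.2506, 0.2336]
tool_rot: [0.991, 0.134, -0.0, 0.0]
ft_force: [-0.1, -0.3, -0.1]
grip_width: 0.0872
grip_force: 0.0
[0.4453 0.2506 0.2336] [ 9.910e-01  1.339e-01 -1.000e-04  1.000e-04] 2.65
```

View pics/w2.png

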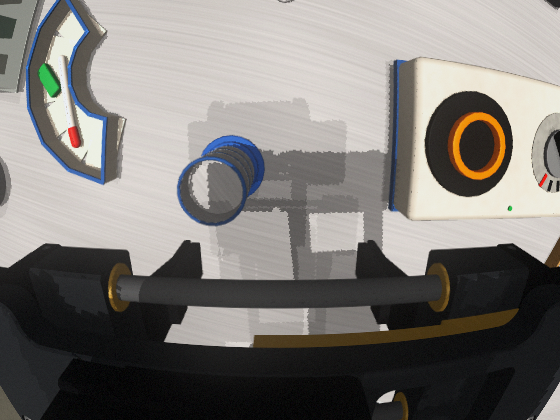

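The wrist view shows the top rim centred near (213,189), spanning 177–249 by 154–225, with the stand at (235,165) and the ring at (479,146).

```bash
python3 - <<'E'
from h import *
im=cv2.imread("pics/w2.png")
hsv=cv2.cvtColor(im,cv2.COLOR_BGR2HSV);m=cv2.inRange(hsv,(95,80,40),(130,255,255));ys,xs=np.nonzero(m)
ang=np.arctan2(ys-189,xs-213);r=np.hypot(ys-189,xs-213)
k=(r>30)&(r<40)&((ang>.35)|(ang<-1.9))   # lower-left part, away from the stand
pts=np.c_[xs,ys][k];print(k.sum())
for z in(.115,.12,.125,.13):
    P=wplane("w2",pts,z)[:,:2];A=np.c_[2*P,np.ones(len(P))];s=np.linalg.lstsq(A,(P**2).sum(1),rcond=None)[0]
    R=np.sqrt(s[2]+s[:2]@s[:2]);print(z,s[:2].round(4),R.round(4),np.abs(np.linalg.norm(P-s[:2],axis=1)-R).max().round(4))
c=blob(im,(3,150,100),(25,255,255),(440,90,80,110))
print("ring",cv2.minEnclosingCircle(wplane("w2",c,.107)[:,:2].astype(np.float32)))
E
```

```text
401
0.115 [0.4437 0.3099] 0.0294 0.0033
0.12 [0.4451 0.3092] 0.0288 0.0032
0.125 [0.4466 0.3085] 0.0283 0.0032
0.13 [0.448  0.3077] 0.0277 0.0031
ring ((0.5552532076835632, 0.07852891087532043), 0.036395445466041565)
```

```bash
python3 -m pendant '[[[0.0156,-0.0563,0,0,0,0,1],[0,0,0,0,0,0,1],[0,0,0.03,0,0,0,1],[0,0,0.03,0,0,0,1],[0,0,0,0,0,0,1]]]' && python3 -m pendant '[[[0,0,0.02,0,0,0,1],[0,0,0.02,0,0,0,1],[0,0,0.0235,0,0,0,1],[0,0,0,0,0,0,1],[0,0,0,0,0,0,1]]]'
```

```text
time: 3.32
position: [0.4434, 0.3085, 0.1717]
tool_rot: [0.991, 0.135, -0.003, 0.001]
ft_force: [-0.2, 0.7, 0.4]
grip_width: 0.0865
grip_force: 0.0
time: 3.95
position: [0.4461, 0.3104, 0.1114]
tool_rot: [0.991, 0.135, 0.001, -0.0]
ft_force: [0.4, 0.4, 0.7]
grip_width: 0.0866
grip_force: 0.0
```

```bash
python3 -m pendant '[[[0,0,0,0,0,0,0.75],[0,0,0,0,0,0,0.7],[0,0,0,0,0,0,0.65],[0,0,0,0,0,0,0.5],[0,0,0,0,0,0,0.5]]]' 15; python3 -m pendant '[[[0,0,0,0,0,0,0.5],[0,0,0,0,0,0,0.5],[0,0,-0.003,0,0,0,0.5],[0,0,-0.003,0,0,0,0.5],[0,0,-0.004,0,0,0,0.5]]]'
```

```text
time: 4.58
position: [0.4453, 0.3102, 0.1103]
tool_rot: [0.991, 0.135, 0.0, 0.0]
ft_force: [0.9, -1.2, 3.2]
grip_width: 0.0603
grip_force: 15.0
time: 5.2
position: [0.4447, 0.3103, 0.1199]
tool_rot: [0.991, 0.135, -0.0, 0.0]
ft_force: [-0.4, -0.1, -1.5]
grip_width: 0.0606
grip_force: 15.0
```

```bash
python3 -m pendant '[[[0,0,-0.01,0,0,0,0.5],[0,0,-0.02,0,0,0,0.5],[0,0,-0.03,0,0,0,0.5],[0,0,-0.03,0,0,0,0.5],[0,0,0,0,0,0,0.5]]]'; python3 - <<'E'
from rig import camera
import cv2,numpy as np
a=camera("scene")["img"][90:240,230:340];b=camera("side")["img"][190:340,230:340]
cv2.imwrite("pics/lift.png",np.hstack([cv2.resize(x,(396,540)) for x in(a,b)])[:,:,::-1])
E
```

```text
time: 5.82
position: [0.4467, 0.3111, 0.2128]
tool_rot: [0.991, 0.135, 0.003, -0.001]
ft_force: [0.4, -0.6, -0.9]
grip_width: 0.0605
grip_force: 15.0
```

View pics/lift.png

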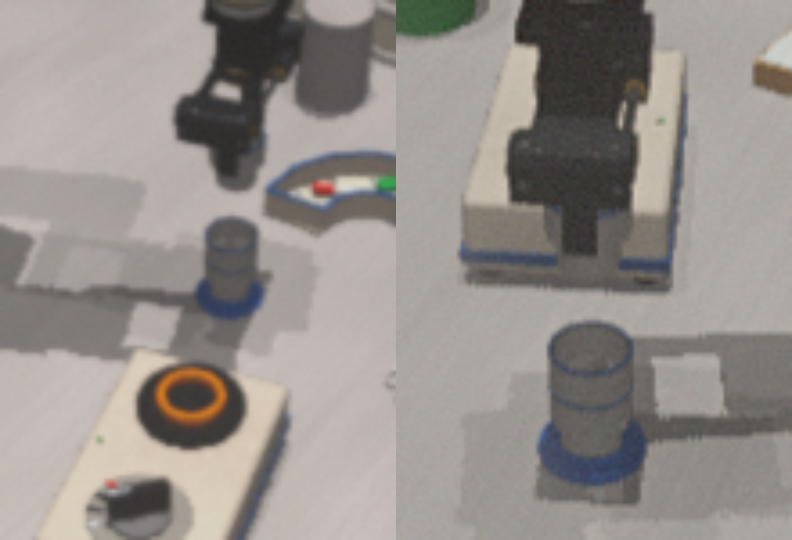

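The crops show the two other pots still standing in their stand and the top pot held by the gripper. Now I move beside the ring for a straight-down look.

```bash
python3 -m pendant '[[[-0.0057,0.04,0,0,0,0,0.5],[-0.0057,0.055,0,0,0,0,0.5],[-0.0057,0.055,0,0,0,0,0.5],[-0.0057,0.055,0,0,0,0,0.5],[-0.0055,0.051,0,0,0,0,0.5]]]'; python3 -m pendant '[[[0,0,0,0,0,0,0.5],[0,0,0,0,0,0,0.5],[0,0,0,0,0,0,0.5],[0,0,0,0,0,0,0.5],[0,0,0,0,0,0,0.5]]]'; python3 wr.py w3
```

```text
time: 6.55
position: [0.4854, 0.0543, 0.2086]
tool_rot: [0.991, 0.135, -0.001, -0.0]
ft_force: [0.8, -0.4, -2.2]
grip_width: 0.0604
grip_force: 15.0
time: 7.18
position: [0.4861, 0.0569, 0.2101]
tool_rot: [0.991, 0.136, 0.0, -0.0]
ft_force: [1.2, -0.6, -1.9]
grip_width: 0.0602
grip_force: 15.0
[0.4861 0.0569 0.2101] [ 0.9907  0.1358  0.     -0.    ] 7.175
```

View pics/w3.png

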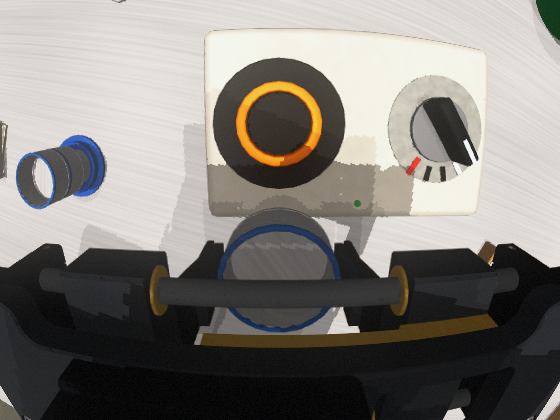

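The wrist view shows the ring at (279,124), the dial near (437,130) and the held pot's rim from 217 to 341 with its bottom at y≈331.

```bash
python3 - <<'E'
from h import *
im=cv2.imread("pics/w3.png")
c=blob(im,(3,130,90),(28,255,255),(225,70,110,105))
for z in(.102,.107):print("ring",cv2.minEnclosingCircle(wplane("w3",c,z)[:,:2].astype(np.float32)))
c=blob(im,(0,0,0),(180,80,62),(205,50,150,140));print("platform",cv2.minEnclosingCircle(wplane("w3",c,.094)[:,:2].astype(np.float32)))
hsv=cv2.cvtColor(im,cv2.COLOR_BGR2HSV);m=cv2.inRange(hsv,(95,100,40),(130,255,255));ys,xs=np.nonzero(m)
r=np.hypot((ys-278),(xs-279));k=(r>45)&(r<68)&(ys>215);pts=np.c_[xs,ys][k]
d=np.load("w3.npz");R=Ro.from_quat(d["q"]).as_matrix()
for z in(.216,.222,.228):
    P=wplane("w3",pts,z)[:,:2];A=np.c_[2*P,np.ones(len(P))];s=np.linalg.lstsq(A,(P**2).sum(1),rcond=None)[0]
    print(z,len(P),s[:2].round(4),np.sqrt(s[2]+s[:2]@s[:2]).round(4),"tool",(R.T@np.r_[s[:2]-d["p"][:2],0]).round(4))
c=blob(im,(0,0,0),(180,255,55),(405,90,80,80))
print("wing",cv2.minAreaRect(wplane("w3",c,.127)[:,:2].astype(np.float32)))
E
```

```text
ring ((0.5554664134979248, 0.07507004588842392), 0.034624431282281876)
ring ((0.5555880665779114, 0.07510902732610703), 0.03395655006170273)
platform ((0.5411048531532288, 0.06995610147714615), 0.051425762474536896)
0.216 1592 [0.4829 0.0551] 0.03 tool [-0.0036  0.0008 -0.    ]
0.222 1592 [0.4862 0.056 ] 0.0287 tool [-0.0002  0.0008 -0.    ]
0.228 1592 [0.4894 0.057 ] 0.0275 tool [0.0032 0.0008 0.    ]
wing ((0.5920167565345764, -0.056342046707868576), (0.06343832612037659, 0.0247986800968647), 49.94160079956055)
```

```bash
python3 -m pendant '[[[0.036,0.0005,0,0,0,0,0.5],[0.036,0.0005,0,0,0,0,0.5],[0,0,0,0,0,0,0.5],[0,0,0.02,0,0,0,0.5],[0,0,0.02,0,0,0,0.5]]]'; python3 -m pendant '[[[0,0,0.01,0,0,0,0.5],[0,0,0.01,0,0,0,0.5],[0,0,0,0,0,0,0.5],[0,0,0,0,0,0,0.5],[0,0,0,0,0,0,0.5]]]'
```

```text
time: 7.85
position: [0.5549, 0.0745, 0.1697]
tool_rot: [0.991, 0.135, -0.0, -0.0]
ft_force: [1.0, 0.6, -3.4]
grip_width: 0.0607
grip_force: 15.0
time: 8.48
position: [0.5564, 0.0743, 0.1507]
tool_rot: [0.991, 0.135, 0.001, 0.0]
ft_force: [-0.0, -0.0, -1.3]
grip_width: 0.0607
grip_force: 15.0
```

```bash
python3 -m pendant '[[[0,0,0.002,0,0,0,0.5],[0,0,0.002,0,0,0,0.5],[0,0,0.0015,0,0,0,0.5],[0,0,0,0,0,0,0.5],[0,0,0,0,0,0,0.5]]]'; python3 -m pendant '[[[0,0,0.001,0,0,0,0.5],[0,0,0.001,0,0,0,0.5],[0,0,0.001,0,0,0,0.5],[0,0,0,0,0,0,0.5],[0,0,0,0,0,0,0.5]]]'
```

```text
time: 9.1
position: [0.5559, 0.0743, 0.1445]
tool_rot: [0.991, 0.135, -0.0, -0.0]
ft_force: [-0.2, 0.3, -2.1]
grip_width: 0.0604
grip_force: 15.0
time: 9.72
position: [0.5559, 0.0743, 0.1416]
tool_rot: [0.991, 0.135, 0.0, -0.0]
ft_force: [-0.2, -0.1, -2.0]
grip_width: 0.0604
grip_force: 15.0
```

```bash
python3 -m pendant '[[[0,0,0.001,0,0,0,0.5],[0,0,0.0005,0,0,0,0.5],[0,0,0,0,0,0,0.5],[0,0,0,0,0,0,0.5],[0,0,0,0,0,0,0.5]]]'; python3 -m pendant '[[[0,0,0.0005,0,0,0,0.5],[0,0,0.0005,0,0,0,0.5],[0,0,0,0,0,0,0.5],[0,0,0,0,0,0,0.5],[0,0,0,0,0,0,0.5]]]'
```

```text
time: 10.35
position: [0.5559, 0.0743, 0.1401]
tool_rot: [0.991, 0.135, 0.0, 0.0]
ft_force: [-0.8, 0.0, -1.4]
grip_width: 0.0603
grip_force: 15.0
time: 10.98
position: [0.5559, 0.0743, 0.139]
tool_rot: [0.991, 0.135, -0.0, -0.0]
ft_force: [-0.3, -0.2, -0.7]
grip_width: 0.0602
grip_force: 15.0
```

```bash
python3 -m pendant '[[[0,0,0.0005,0,0,0,0.5],[0,0,0.0005,0,0,0,0.5],[0,0,0,0,0,0,0.5],[0,0,0,0,0,0,0.5],[0,0,0,0,0,0,0.5]]]'; python3 -m pendant '[[[0,0,0.0005,0,0,0,0.5],[0,0,0.0005,0,0,0,0.5],[0,0,0,0,0,0,0.5],[0,0,0,0,0,0,0.5],[0,0,0,0,0,0,0.5]]]'
```

```text
time: 11.6
position: [0.556, 0.0743, 0.1384]
tool_rot: [0.991, 0.135, 0.0, 0.0]
ft_force: [-0.8, -0.8, 3.1]
grip_width: 0.0608
grip_force: 15.0
time: 12.22
position: [0.5561, 0.0743, 0.1382]
tool_rot: [0.991, 0.135, 0.0, 0.0]
ft_force: [-2.3, -0.8, 9.3]
grip_width: 0.0605
grip_force: 15.0
```

Contact at the seated height. Release and back off.

```bash
python3 -m pendant '[[[0,0,-0.0012,0,0,0,0.5],[0,0,0,0,0,0,0.71],[0,0,0,0,0,0,0.73],[0,0,0,0,0,0,0.8],[0,0,0,0,0,0,1]]]'; python3 -m pendant '[[[0,0,0,0,0,0,1],[0,0,-0.02,0,0,0,1],[0,0,-0.03,0,0,0,1],[0,0,-0.04,0,0,0,1],[0,0,0,0,0,0,1]]]'
```

```text
time: 12.85
position: [0.5559, 0.0744, 0.1381]
tool_rot: [0.991, 0.135, -0.0, -0.0]
ft_force: [-0.6, 0.0, -0.2]
grip_width: 0.0729
grip_force: 0.0
time: 13.48
position: [0.5583, 0.0743, 0.2316]
tool_rot: [0.991, 0.135, 0.004, 0.001]
ft_force: [0.0, 0.4, -0.1]
grip_width: 0.0871
grip_force: 0.0
```

```bash
python3 -m pendant '[[[-0.0236,0.047,0,0,0,0,0.6],[-0.0236,0.047,0,0,0,0,0.6],[-0.0236,0.047,0,0,0,0,0.6],[0,0,0,0,0,0,0.6],[0,0,0,0,0,0,0.6]]]'; python3 wr.py w4; python3 - <<'E'
from h import *
im=cv2.imread("pics/w4.png");hsv=cv2.cvtColor(im,cv2.COLOR_BGR2HSV)
c=blob(im,(0,0,0),(180,255,55),(215,60,130,125))
r=cv2.minAreaRect(c.astype(np.float32));print("px",r)
for z in(.127,):print("wing",cv2.minAreaRect(wplane("w4",c,z)[:,:2].astype(np.float32)))
E
```

```text
time: 14.1
position: [0.5248, -0.08, 0.2275]
tool_rot: [0.991, 0.135, -0.001, -0.001]
ft_force: [0.0, 0.3, 0.4]
grip_width: 0.0533
grip_force: 0.0
[ 0.5248 -0.08    0.2275] [ 9.909e-01  1.345e-01 -7.000e-04 -7.000e-04] 14.1
px ((298.6632080078125, 136.54620361328125), (33.794158935546875, 5.342777729034424), 55.61965560913086)
wing ((0.5886315703392029, -0.0793781727552414), (0.026185449212789536, 0.0041297669522464275), 50.10405731201172)
```

View pics/w4.png

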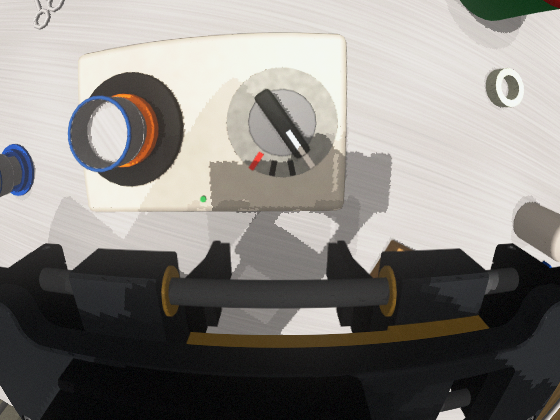

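The wrist view shows the pot seated upright in the ring, with its rim at (99,133), and the wing running from about (262,93) to (306,155).

```bash
python3 - <<'E'
from h import *
im=cv2.imread("pics/w4.png")
P=wplane("w4",[(256,97),(268,89),(313,153),(301,158)],.127)[:,:2];print(P.round(4),P.mean(0))
a=(P[0]+P[1])/2;b=(P[2]+P[3])/2;print(np.degrees(np.arctan2(*(a-b)[::-1])),np.linalg.norm(a-b))
g=cv2.cvtColor(im,cv2.COLOR_BGR2GRAY)
for th in(60,75,90):
    m=np.zeros_like(g);m[80:165,245:325]=(g[80:165,245:325]<th)*255
    m=cv2.morphologyEx(m,cv2.MORPH_CLOSE,np.ones((9,9)));cs,_=cv2.findContours(m,0,cv2.CHAIN_APPROX_NONE)
    c=max((c for c in cs if cv2.pointPolygonTest(c,(270,107),False)>0),key=cv2.contourArea).reshape(-1,2)
    print(th,cv2.minAreaRect(wplane("w4",c,.127)[:,:2].astype(np.float32)))
m=cv2.inRange(cv2.cvtColor(im,cv2.COLOR_BGR2HSV),(0,0,125),(180,60,175))
# pot rim
h=cv2.cvtColor(im,cv2.COLOR_BGR2HSV);mm=cv2.inRange(h,(95,100,40),(130,255,255));ys,xs=np.nonzero(mm);r=np.hypot(ys-133,xs-99);k=(r>24)&(r<44)
P=wplane("w4",np.c_[xs,ys][k],.152)[:,:2];A=np.c_[2*P,np.ones(len(P))];s=np.linalg.lstsq(A,(P**2).sum(1),rcond=None)[0];print("rim",s[:2],np.sqrt(s[2]+s[:2]@s[:2]))
E
```

```text
[[ 0.6095 -0.0398]
 [ 0.6178 -0.047 ]
 [ 0.5794 -0.0936]
 [ 0.5731 -0.0857]] [ 0.59495428 -0.06650774]
50.9866078724611 0.059478812981532535Traceback (most recent call last):
  File "<stdin>", line 9, in <module>
ValueError: max() iterable argument is empty
```

```bash
python3 -m pendant '[[[0.0353,0.0022,0,0,0,0,0.6],[0.0353,0.0023,0,0,0,0,0.6],[0,0,0,0,0,-9,0.6],[0,0,0,0,0,-9,0.6],[0,0,0,0,0,-9,0.6]]]'; python3 -m pendant '[[[0,0,0,0,0,-8,0.6],[0,0,0.03,0,0,0,0.6],[0,0,0.03,0,0,0,0.6],[0,0,0,0,0,0,0.6],[0,0,0,0,0,0,0.6]]]'; python3 wr.py w5
```

```text
time: 14.78
position: [0.5947, -0.0636, 0.2277]
tool_rot: [0.93, 0.366, -0.0, -0.0]
ft_force: [-1.4, 0.3, -0.4]
grip_width: 0.0522
grip_force: 0.0
time: 15.4
position: [0.5953, -0.065, 0.1689]
tool_rot: [0.904, 0.427, 0.0, 0.0]
ft_force: [0.7, 0.1, 1.2]
grip_width: 0.0524
grip_force: 0.0
[ 0.5953 -0.065   0.1689] [9.041e-01 4.274e-01 4.000e-04 3.000e-04] 15.4
```

View pics/w5.png

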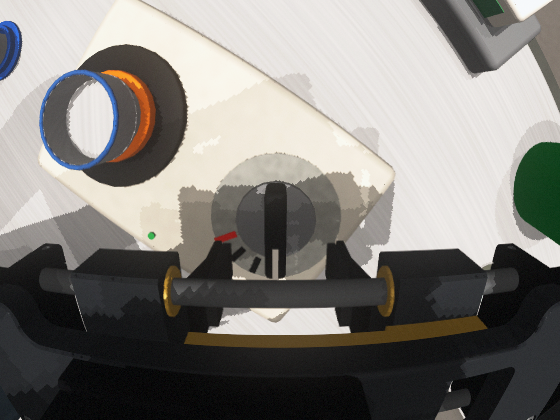

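The wing lies straight along the tool x axis at column 276, midway between the fingers, and its far end is at (276,183). I'll check its centre along the tool, then descend.

```bash
python3 - <<'E'
from h import *
d=np.load("w5.npz");R=Ro.from_quat(d["q"]).as_matrix()
P=wplane("w5",[(276,182),(276,280)],.127);print((P-d["p"])@R)
# dial grey disc edge (left/right/top) and knob
print((wplane("w5",[(276,152),(211,215),(341,215)],.087)-d["p"])@R)
E
python3 -m pendant '[[[0,0,0.02,0,0,0,0.6],[0,0,0.02,0,0,0,0.6],[0,0,0.017,0,0,0,0.6],[0,0,0,0,0,0,0.6],[0,0,0,0,0,0,0.6]]]'
```

```text
[[ 3.73637557e-02  2.70876118e-05  4.19434523e-02]
 [-2.93479037e-02 -2.30076211e-04  4.19085896e-02]]
[[ 0.05100535 -0.00019715  0.08195034]
 [ 0.00378431 -0.0497833   0.08187879]
 [ 0.00360654  0.04898021  0.0819724 ]]
time: 16.08
position: [0.5953, -0.0661, 0.112]
tool_rot: [0.904, 0.427, 0.001, 0.0]
ft_force: [-0.5, 1.6, 0.6]
grip_width: 0.0521
grip_force: 0.0
```

The far-end pixel is the lower edge of the wing's end face, so the wing is centred to about 1 mm. Pinch and turn.

```bash
python3 -m pendant '[[[0,0,0,0,0,0,0.35],[0,0,0,0,0,0,0.1],[0,0,0,0,0,0,0.05],[0,0,0,0,0,0,0.05],[0,0,0,0,0,0,0.05]]]' 50; python3 -m pendant '[[[0,0,0,0,0,0,0.05],[0,0,0,0,0,4,0.05],[0,0,0,0,0,5,0.05],[0,0,0,0,0,5,0.05],[0,0,0,0,0,0,0.05]]]'
```

```text
time: 16.7
position: [0.5929, -0.0646, 0.1112]
tool_rot: [0.905, 0.426, -0.001, -0.002]
ft_force: [-3.4, 2.9, 4.1]
grip_width: 0.0137
grip_force: 50.0
time: 17.32
position: [0.5927, -0.0645, 0.1112]
tool_rot: [0.95, 0.313, -0.002, -0.002]
ft_force: [-4.5, 4.5, 4.4]
grip_width: 0.0135
grip_force: 50.0
```

```bash
python3 -m pendant '[[[0,0,0,0,0,6,0.05],[0,0,0,0,0,6,0.05],[0,0,0,0,0,6,0.05],[0,0,0,0,0,6,0.05],[0,0,0,0,0,6,0.05]]]'; python3 -m pendant '[[[0,0,0,0,0,6,0.05],[0,0,0,0,0,6,0.05],[0,0,0,0,0,6,0.05],[0,0,0,0,0,6,0.05],[0,0,0,0,0,2,0.05]]]'; python3 -m pendant '[[[0,0,0,0,0,0,0.05],[0,0,0,0,0,0,0.05],[0,0,0,0,0,0,0.05],[0,0,0,0,0,0,0.05],[0,0,0,0,0,0,0.05]]]'; python3 wr.py w6
python3 - <<'E'
from rig import get_obs
from scipy.spatial.transform import Rotation as R
o=get_obs();print(o["moment"]);x=R.from_quat(o["tool_rot"]).as_matrix()[:,0];import numpy as np;print(np.degrees(np.arctan2(x[1],x[0])))
E
```

```text
time: 17.95
position: [0.5926, -0.064, 0.1112]
tool_rot: [0.998, 0.055, -0.002, -0.002]
ft_force: [-3.8, 5.6, 5.1]
grip_width: 0.014
grip_force: 50.0
time: 18.58
position: [0.5926, -0.0635, 0.1111]
tool_rot: [0.985, -0.17, -0.003, -0.001]
ft_force: [-4.0, 6.2, 4.7]
grip_width: 0.0135
grip_force: 50.0
time: 19.2
position: [0.5926, -0.0636, 0.1112]
tool_rot: [0.986, -0.169, -0.002, -0.001]
ft_force: [-4.1, 7.0, 5.8]
grip_width: 0.014
grip_force: 50.0
[ 0.5926 -0.0636  0.1112] [ 0.9856 -0.1689 -0.0025 -0.0014] 19.2
[1.1896654  0.59306749 0.21876317]
-19.45323674823868
```

View pics/w6.png

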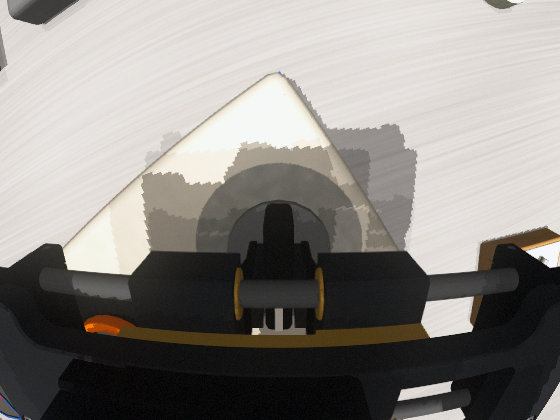

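The wing stays aligned with the fingers (column 277, rows 205–330). The tool has turned 70°, which is about 1.22 rad. I'll check the wing's lag and the pot's rim numerically before handing in.

```bash
python3 - <<'E'
from h import *
g=cv2.imread("pics/w6.png",0)
for y in(212,220,228,236):
    x=np.nonzero(g[y,255:300]<35)[0]+255;print(y,x.min(),x.max())
for n,c0,r0,r1 in(("w4",(99,133),24,44),("w5",(79,119),30,58)):
    h=cv2.cvtColor(cv2.imread(f"pics/{n}.png"),cv2.COLOR_BGR2HSV);ys,xs=np.nonzero(cv2.inRange(h,(95,100,40),(130,255,255)));r=np.hypot(ys-c0[1],xs-c0[0]);k=(r>r0)&(r<r1)
    P=wplane(n,np.c_[xs,ys][k],.152)[:,:2];A=np.c_[2*P,np.ones(len(P))];s=np.linalg.lstsq(A,(P**2).sum(1),rcond=None)[0];print("rim",s[:2].round(4),np.sqrt(s[2]+s[:2]@s[:2]).round(4))
E
```

```text
212 265 291
220 264 292
228 263 293
236 263 293
rim [0.5569 0.0724] 0.0285
rim [0.5572 0.0727] 0.0284
```

```bash
python3 -c "
from rig import hand_in;print(hand_in())"
```

```text
the job is handed in; nothing more can be done
None
```

Handed in at about 19 s of the 51 s limit: the top pot stands upright in the orange ring, the gripper still holds the dial at about 1.2 rad (third notch), and I moved nothing else. The judge returned no verdict, so this rests on my own camera and force readings.

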